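Tack a picture's backing board with the red tab

ROBOT

A 7-joint arm with a two-finger parallel gripper is mounted at the origin on the work surface. World frame = base frame: x ahead of the robot, y to its left, z up, the work surface at z = 0. Lengths are in m, angles in rad, forces in N, time in s.
With the tool pointing down it reaches from about 0.4 to 0.875 m from the base axis. Payload 6.5 kg.
Tool frame: the origin (TCP) lies midway between the tips of the shut fingers; the grasp point (between the pads) lies 19 mm behind it; z points along the fingers, y is the line along which they close (so a half turn about z gives the same grasp; the last joint's range is limited). The gripper opens to 88 mm and grips with 3 to 60 N. Pads are 18 mm wide; open, the fingers measure 123 mm over their backs; the gripper's body (75 mm by 187 mm) begins 45 mm behind the grasp point.
Start: joints at [1.188, 0.536, -0.004, 1.538, 0.003, 1.067, -0.071], TCP at [0.202, -0.618, 0.239] pointing down, gripper open.
Joint ranges: [-2.7, 2.7], [-0.37, 2.16], [-1.27, 1.26], [0.24, 2.4], [-1.31, 4.45], [0.19, 1.91], [-2.76, 2.76]. Speed limits (rad/s): [2.39, 2.39, 3.14, 3.14, 3.14, 3.14, 3.14].

INTERFACE

Orientations are given as a rotation vector (axis times angle).
In Python, from cell import ctrl gives the robot as it stands.
- The arm moves only by the tool jog_arm, never from a script. Its argument "rows" is a list of rows, each a list of 7 numbers: the opening, from 0 (shut) to 1 (fully open), then the shift along the tool's x, y, z normalised to -1 to 1, where 1 is 0.075 m, then the turn, a rotation vector about the tool's x, y, z normalised to -1 to 1, where 1 is 90 degrees. In form: [[jaw, tx, ty, tz, ax, ay, az], ...]. A call has 1 to 12 rows; each row shifts and turns the commanded pose from where the row before left it, along the tool's axes as they then stand; what a row does not reach is not made up. A row lasts 1/8 s, in which the tool goes at most 62.5 mm and 10.7 degrees, less where a joint would pass 70% of its speed; a pose out of reach is approached as far as the arm can. A call with a number of a shift or a turn outside -1 to 1 is refused whole. A call with a gripper value outside its range is refused whole. The fingers move at their own pace and stop on an object; "newtons" is the grip in N (left out, the last holds). Time passes only in rows, so rows that do not move let the fingers close. It gives the time, the measured TCP pose, the force, the opening and the grip force at its end, in the units of the state.
- ctrl.get_obs(): the state, without advancing time (a new reading comes with each control period).
- ctrl.snapshot(name): name is "side" or "top"; returns the picture (480x640x3 uint8, blue, green, red); there is no depth.
- ctrl.get_calibration(name): a dict with "mtx" (3x3 intrinsics, pixels), "D" ([k1, k2, p1, p2, k3] as OpenCV has them; the pictures are not rectified), "pose" (4x4, takes a point from camera to world coordinates). Camera axes: x right, y up, looking along -z (the intrinsics and any distortion apply to the point x, -y, -z); pixel columns grow to the right and rows downward; lengths in m; the calibration is good to about 2 mm. A picture is of the moment at which its call begins. get_calibration takes no time and is no camera call.
- ctrl.finish_job(): hands the job in; it is judged then, once.
Trained networks look in the newest picture that a camera, given by its name, has taken for a name from the list of things; names that differ only in an ending like _2 or _b are one class to them, and where a whole thing is asked for, a point or a joint stands for the part that bears it (a point fixed in the world has none). Each returns a list of dicts, best first, with "score" (0 to 1); they miss things now and then, are a little off and sometimes report something else, mostly with a low value. They report only what shows in the picture. A call takes as long as a camera call. They do not tell look-alikes from the thing itself.
- ctrl.outline_of(camera, thing): "mask" (480x640 bool, what is visible of it) and "bbox" ([centre column, centre row, width, height] in pixels, round what is visible of it).
- ctrl.mark_of(camera, thing): "location" ([column, row] in pixels: a listed point, or the origin of a listed thing).
The state is a dict: "clock": time; "q": joint angles; "dq": joint speeds; "effort": joint torques, N m; "ee_pos": TCP position; "orientation": TCP orientation; "wrist_force": force on the tool from outside, world axes, zero at the start; "moment": the same for the moment, N m; "gripper_width": finger opening in m; "finger_force": force on a finger pad.
Only numpy, scipy, OpenCV 4.12 (cv2) and the standard library are available. Lean on these libraries where they do the work, as an engineer would, in place of code of your own. Each camera call takes 0.05 s, during which the arm holds its last target. There are 200 camera calls.

TASK

Tack the picture's backing board in the frame for now: with the fingertips, gently press the red tab down until it lies flat, then draw the hand away. Leave the three grey steel tabs standing as they are, and do not move the jar, the cap, the pencil or the ruler.

Things in the scene. Friction and masses are not known exactly. Their poses are not given: they have to be found in the camera images.
- frame: picture frame lying face down, fixed to the bench on a thin blue mat. 240 mm (its x) by 380 mm (its y); wooden rails 24 mm wide, tops 22 mm above the bench; brown backing board inside, top 18 mm above the bench. Origin: centre of the underside, on the bench; z up; its +x points to the far rail, on which four tabs sit in a row, 80 mm apart.
- red_tab (a joint): angle of the red leaf tab about its hinge: 0 = standing up as far as it goes (leaf 0.5 rad above level, its tip then 44 mm above the bench), 0.5 = pressed down flat (level) against its stop, lying in over the backing board. Stiff hinge: it stays where it is left; about 1 to 4 N down at its tip moves it. It starts at 0 to 0.12. The leaf is 41 mm long from hinge to tip, 18 mm wide, 2.5 mm thick.
- red_tab_hinge (a point): hinge axis of the red tab, at mid width, 24.5 mm above the bench on the inner edge of the far rail. Axes as the frame's: the leaf runs from here towards -x (inwards, over the board) and up; pressed flat it lies along -x, its upper face 26 mm above the bench.
- red_tab_tip (a point): middle of the free edge of the red leaf, 40 mm from the hinge (turns with the leaf).
- steel_tab1 (a joint): angle of a plain grey steel tab, same size and sense as the red one; starts at 0 to 0.12 and must stay as it is.
- steel_tab1_tip (a point): middle of the free edge of steel tab 1, 40 mm from its hinge.
- steel_tab2 (a joint): angle of a plain grey steel tab, same size and sense as the red one; starts at 0 to 0.12 and must stay as it is.
- steel_tab2_tip (a point): middle of the free edge of steel tab 2, 40 mm from its hinge.
- steel_tab3 (a joint): angle of a plain grey steel tab, same size and sense as the red one; starts at 0 to 0.12 and must stay as it is.
- steel_tab3_tip (a point): middle of the free edge of steel tab 3, 40 mm from its hinge.
- jar: glass jar with a steel lid, loose, 66 mm across, 110 mm high, on the bench beside the frame's +y end. Origin: centre of the underside.
- cap: black glue-tube cap, loose, 22 mm across, 22 mm high, standing on the backing board. Origin: centre of the underside.
- pencil: yellow pencil, loose, 8 mm thick, 173 mm long along its y, lying on the backing board near the near rail. Origin: middle of the underside.
- ruler: steel ruler, loose, 200 mm (its x) by 26 mm by 4 mm, on the bench beside the frame's -y end. Origin: middle of the underside.
Not all that is in view belongs to the job. Of the things like the ruler, leave any that is pink; of the rest the smaller one is meant.

How it is judged:
By the outcome, as a careful person would: the job done as asked, in the order asked, and still so for the second after the job is handed in, with the robot touching nothing.
It also fails if it takes over 29 s, if anything falls off the work surface, if the arm or the gripper's body presses on something with over 40 N, if the wrist force passes 120 N, or if a joint passes its speed limit or range.

## Working session

There is one attempt and no reset: what is moved stays moved. The work goes in short steps, Python scripts to look and compute and a tool call to move; the robot and the scene stay as the last step left them, time stands still between calls to the robot, and variables do not carry over. Pictures are saved under pics/ and viewed, at most 10 in all, crops included, and the job is handed in when it is done.

Besides the shell and the picture viewer there is one more tool, called after "Emit:" as name(argument=value, ...) on one line, values as JSON. jog_arm: Moves the arm, as the interface text tells. Its arguments: {"type":"object","properties":{"rows":{"type":"array"},"newtons":{"type":"number"}},"required":["rows"]}

```bash
mkdir -p pics
cat > h.py <<'E'
import numpy as np, cv2
from cell import ctrl
def ray(cam,px):
    c=ctrl.get_calibration(cam);K=np.array(c["mtx"],float);D=np.array(c["D"],float);T=np.array(c["pose"])
    u=cv2.undistortPoints(np.array([[px]],float),K,D)[0,0]
    d=T[:3,:3]@np.array([u[0],-u[1],-1]);return T[:3,3],d
def atz(cam,px,z):
    o,d=ray(cam,px);return o+d*(z-o[2])/d[2]
def tri(pa,pb):
    o1,d1=ray("top",pa);o2,d2=ray("side",pb)
    s=np.linalg.lstsq(np.c_[d1,-d2],o2-o1,rcond=None)[0]
    a=o1+s[0]*d1;b=o2+s[1]*d2;return (a+b)/2,np.linalg.norm(a-b)
def proj(cam,P):
    c=ctrl.get_calibration(cam);T=np.linalg.inv(np.array(c["pose"]));p=T[:3,:3]@P+T[:3,3]
    return cv2.projectPoints(np.array([[p[0],-p[1],-p[2]]]),np.zeros(3),np.zeros(3),np.array(c["mtx"],float),np.array(c["D"],float))[0].ravel()
E
python3 - <<'E'
from h import *
np.set_printoptions(precision=4,suppress=True)
for c in("top","side"):
    cv2.imwrite(f"pics/{c}0.png",ctrl.snapshot(c))
L={}
for n in "frame red_tab_hinge red_tab_tip steel_tab1_tip steel_tab2_tip steel_tab3_tip jar cap pencil ruler".split():
    for c in("top","side"):
        print(n,c,[(np.round(r["location"],1),round(r["score"],2)) for r in ctrl.mark_of(c,n)[:4]])
o=ctrl.get_obs();print(o["clock"],o["ee_pos"],o["orientation"],o["gripper_width"],o["wrist_force"])
E
```

```text
frame top [(array([250.8, 257.1]), 0.66), (array([276.6, 241. ]), 0.53)]
frame side [(array([281.2, 292.5]), 0.65)]
red_tab_hinge top [(array([285.4, 225.9]), 0.56)]
red_tab_hinge side [(array([331.1, 246.5]), 0.69)]
red_tab_tip top [(array([278.4, 241. ]), 0.69)]
red_tab_tip side [(array([294.1, 256. ]), 0.58)]
steel_tab1_tip top [(array([241.3, 286.4]), 0.41)]
steel_tab1_tip side [(array([222.7, 269. ]), 0.41)]
steel_tab2_tip top [(array([247.5, 222. ]), 0.62)]
steel_tab2_tip side [(array([260.6, 260.8]), 0.63)]
steel_tab3_tip top []
steel_tab3_tip side []
jar top [(array([171.7, 184.3]), 0.82), (array([249.3, 224. ]), 0.37)]
jar side [(array([155.8, 299.7]), 0.96)]
cap top [(array([221.3, 240.1]), 0.48)]
cap side [(array([244.4, 288.3]), 0.55)]
pencil top [(array([242.1, 286.9]), 0.52)]
pencil side [(array([301.1, 304.6]), 0.8)]
ruler top [(array([514.9, 233.2]), 0.9), (array([339.8, 325.2]), 0.69), (array([443.8, 312.8]), 0.58)]
ruler side [(array([403.1, 277.3]), 0.94), (array([432.3, 172.2]), 0.82), (array([450.3, 227.1]), 0.7)]
1.1 [ 0.2025 -0.6177  0.2387] [ 3.1022  0.4956 -0.0001] 0.08792155264034797 [-0.6865  0.3014  0.2138]
```

View pics/top0.png

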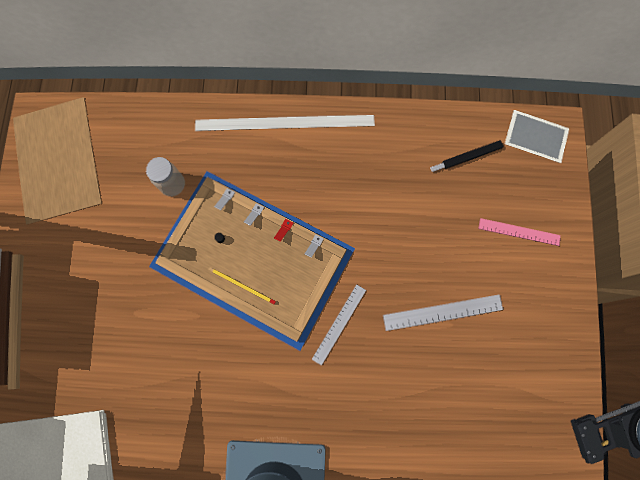

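View pics/side0.png

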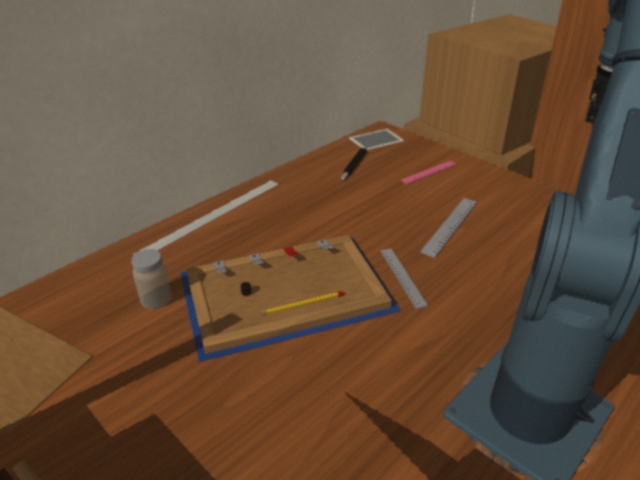

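The top view shows the frame with its tabs at about (225,199), (255,215), (284,231) and (315,246). The only red one is at (284,231) in the top view and (291,252) in the side view. The ruler candidates are pink (520,232), large grey (443,312) and small grey (340,325). The small grey one by the frame's −y end is meant, and it isn't to be touched. I'll confirm with a crop and measure.

Run:
```python
from h import *
np.set_printoptions(precision=4,suppress=True)
t=cv2.imread("pics/top0.png");s=cv2.imread("pics/side0.png")
a=cv2.resize(t[165:285,190:350],(800,600),interpolation=cv2.INTER_CUBIC)[:, :]
b=cv2.resize(s[215:335,190:350],(800,600),interpolation=cv2.INTER_CUBIC)
cv2.imwrite("pics/cropt.png",a);cv2.imwrite("pics/crops.png",b)
for n,im in(("top",t),("side",s)):
    h=cv2.cvtColor(im,cv2.COLOR_BGR2HSV);m=(((h[...,0]<5)|(h[...,0]>174))&(h[...,1]>170)&(h[...,2]>80)).astype(np.uint8)
    k,l,st,c=cv2.connectedComponentsWithStats(m)
    for i in range(1,k):
        if st[i,4]>15:
            ys,xs=np.where(l==i);print(n,st[i],c[i],cv2.minAreaRect(np.c_[xs,ys].astype(np.float32)))
    bm=((h[...,0]>100)&(h[...,0]<125)&(h[...,1]>150)).astype(np.uint8)
    k,l,st,c=cv2.connectedComponentsWithStats(bm);i=1+np.argmax(st[1:,4])
    cs=cv2.findContours((l==i).astype(np.uint8),0,2)[0];q=cv2.approxPolyDP(max(cs,key=cv2.contourArea),8,True)[:,0]
    print(n,"mat",[(tuple(p),atz(n,p.astype(float),0.001)[:2]) for p in q])
print("tip",tri((278.4,241),(294.1,256)))
print("steel2",tri((247.5,222.),(260.6,260.8)))
```

```text
top [274 219  19  22 182] [283.1484 229.7692] ((283.34197998046875, 230.19947814941406), (9.285622596740723, 22.890138626098633), 30.256441116333008)
top [270 299   6   5  19] [272.1579 301.2632] ((272.1000061035156, 301.300048828125), (4.919349670410156, 3.130495071411133), 26.56505012512207)
top mat [((np.int32(206), np.int32(172)), array([0.7339, 0.205 ])), ((np.int32(150), np.int32(266)), array([0.4961, 0.3205])), ((np.int32(300), np.int32(349)), array([ 0.3175, -0.0444])), ((np.int32(354), np.int32(248)), array([ 0.5562, -0.1618]))]
side [285 248  13   8  65] [290.4462 251.4462] ((291.0, 251.5), (12.0, 7.0), 0.0)
side mat [((np.int32(254), np.int32(345)), array([0.4534, 0.2261])), ((np.int32(199), np.int32(353)), array([0.5107, 0.312 ]))]
tip (array([0.5619, 0.0157, 0.0367]), np.float64(0.005630109119798098))
steel2 (array([0.5988, 0.0856, 0.0439]), np.float64(0.004165761018174415))
```

View pics/cropt.png

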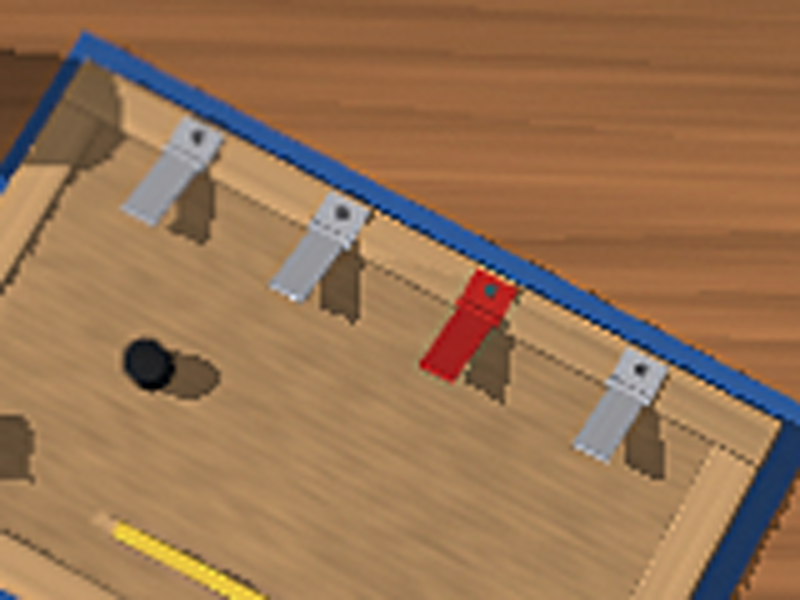

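View pics/crops.png

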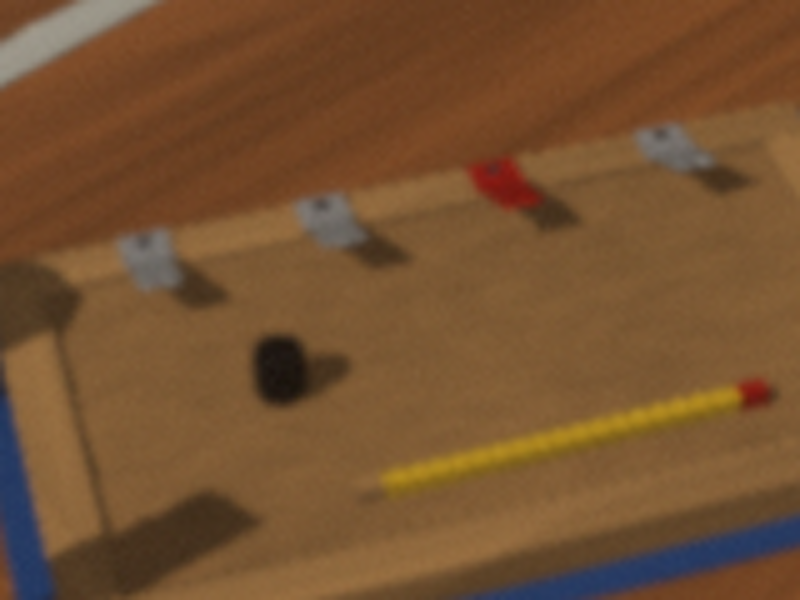

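The top crop confirms it: red tab tip at (277.4,239.8) and hinge at (286,227), with grey tabs on either side.

```bash
cat > g.py <<'E'
from h import *
from scipy.spatial.transform import Rotation as R
np.set_printoptions(precision=4,suppress=True)
yaw=np.radians(-26.05);fx=np.array([np.cos(yaw),np.sin(yaw),0]);fy=np.array([-fx[1],fx[0],0]);C=np.array([.5259,.0798,0])
def togo(P):
    o=ctrl.get_obs();Rm=R.from_rotvec(o["orientation"]);d=Rm.inv().apply(np.array(P)-o["ee_pos"])
    want=R.from_matrix(np.c_[fx,-fy,[0,0,-1]]);rv=(Rm.inv()*want).as_rotvec()
    print("t",o["clock"],"p",o["ee_pos"],"F",o["wrist_force"],"w",o["gripper_width"],"shift",d/.075,"turn",rv/(np.pi/2),"q",np.array(o["q"]))
E
python3 - <<'E'
from g import *
H=atz("top",(286,227),.0255);T=atz("top",(277.4,239.8),.042);T3,e=tri((277.4,239.8),(294,255.4))
for n,P in(("H",H),("T",T),("T3",T3)): d=P-C;print(n,P,"frame",d@fx,d@fy)
print("T3 err",e)
y=(H-C)@fy*.5+(T-C)@fy*.5
Hf=C+fx*.096+fy*y+[0,0,.0245]
print("hinge est",Hf,proj("top",Hf),proj("side",Hf)); Tf=Hf-fx*.0355+[0,0,.0185];print("tip",Tf,proj("top",Tf),proj("side",Tf))
G=Hf-fx*.031;G[2]=.239;print("goal",G);togo(G)
E
```

```text
H [ 0.5959 -0.0009  0.0255] frame 0.09833969232860919 -0.04180336141354452
T [0.5613 0.0159 0.042 ] frame 0.059862282937142255 -0.04190243495761771
T3 [0.563 0.017 0.039] frame 0.06088362135960903 -0.04016326211028641
T3 err 0.002582294834834555
hinge est [0.5938 0.     0.0245] [285.5667 227.9702] [290.9179 251.3399]
tip [0.5619 0.0156 0.043 ] [277.4768 239.4587] [295.3135 254.0328]
goal [0.5659 0.0137 0.239 ]
t 1.1 p [ 0.2025 -0.6177  0.2387] F [-0.6865  0.3014  0.2138] w 0.08792155264034797 shift [ 7.2272 -6.4892 -0.0042] turn [0.     0.     0.4911] q [ 1.1878  0.5364 -0.0044  1.5379  0.0026  1.0673 -0.0712]
```

Emit:
jog_arm(rows=[[0,0.6,-0.54,0,0,0,0],[0,0.6,-0.54,0,0,0,0],[0,0.6,-0.54,0,0,0,0],[0,0.6,-0.54,0,0,0,0],[0,0.6,-0.54,0,0,0,0],[0,0.6,-0.54,0,0,0,0],[0,0.6,-0.54,0,0,0,0],[0,0.6,-0.54,0,0,0,0],[0,0.6,-0.54,0,0,0,0],[0,0.6,-0.54,0,0,0,0],[0,0.6,-0.54,0,0,0,0],[0,0.6,-0.54,0,0,0,0]], newtons=10)

```text
clock: 2.6
ee_pos: [0.5651, 0.014, 0.239]
orientation: [3.102, 0.495, 0.001]
wrist_force: [0.6, 0.3, 0.4]
gripper_width: 0.0005
finger_force: 0.0
```

Emit:
jog_arm(rows=[[0,0,0,0,0,0,0.1],[0,0,0,0,0,0,0.1],[0,0,0,0,0,0,0.1],[0,0,0,0,0,0,0.1],[0,0,0,0,0,0,0.09],[0,0,0,0,0,0,0],[0,0,0,0,0,0,0]])

```text
clock: 3.48
ee_pos: [0.5642, 0.0124, 0.2387]
orientation: [-3.062, 0.701, -0.0]
wrist_force: [0.1, 0.9, 0.0]
gripper_width: 0.0005
finger_force: 0.0
```

Run:
```python
from g import *
togo([.5659,.0137,.1])
```

```text
t 3.475 p [0.5642 0.0124 0.2387] F [0.0643 0.9313 0.0253] w 0.0005327409310894642 shift [ 0.0126 -0.0248  1.8499] turn [-0.     -0.      0.0029] q [ 0.0121  0.3961 -0.1466  1.7635  0.0676  0.9868 -2.1816]
```

Down to about z = 0.07 with the lateral correction, then a look at the side picture.

Emit:
jog_arm(rows=[[0,0.01,-0.02,0.5,0,0,0],[0,0,0,0.5,0,0,0],[0,0,0,0.5,0,0,0],[0,0,0,0.5,0,0,0],[0,0,0,0.2,0,0,0],[0,0,0,0,0,0,0],[0,0,0,0,0,0,0]])

```text
clock: 4.35
ee_pos: [0.5667, 0.0135, 0.0751]
orientation: [-3.061, 0.705, -0.003]
wrist_force: [0.5, 0.5, 0.4]
gripper_width: 0.0004
finger_force: 0.0
```

Run:
```python
from g import *
togo([.5659,.0137,.026])
s=ctrl.snapshot("side");t=ctrl.snapshot("top")
cv2.imwrite("pics/c2.png",np.hstack([cv2.resize(i,(400,560),interpolation=cv2.INTER_CUBIC) for i in (s[180:320,240:340],t[150:290,220:320])]))
```

```text
t 4.35 p [0.5667 0.0135 0.0751] F [0.4879 0.5316 0.4255] w 0.0003818041644926667 shift [-0.0116  0.0032  0.6544] turn [-0.0008 -0.0013  0.0013] q [-0.0106  0.6264 -0.1225  1.8627  0.1176  0.6572 -2.2265]
```

View pics/c2.png

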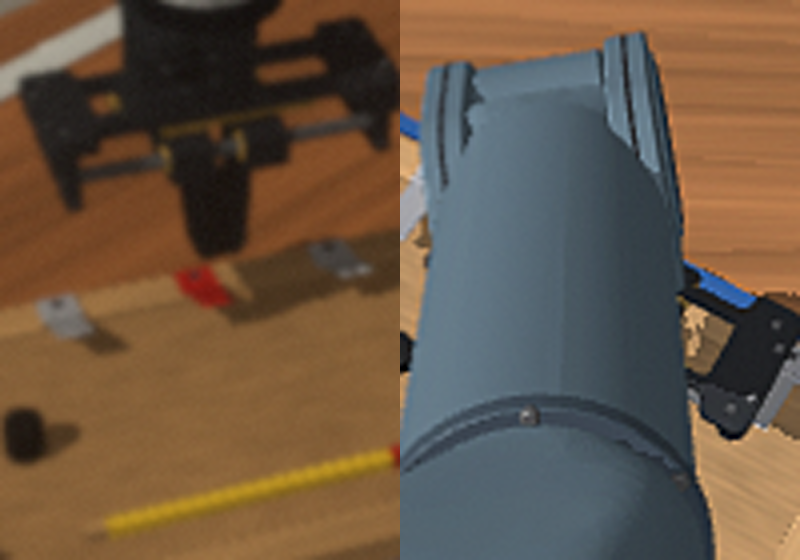

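The fingertips (side crop, 217,250) are right above the red tab (205,285) and clear of the grey ones. Pressing slowly.

Emit:
jog_arm(rows=[[0,-0.01,0,0.2,0,0,0],[0,0,0,0.1,0,0,0],[0,0,0,0.06,0,0,0],[0,0,0,0.06,0,0,0],[0,0,0,0.06,0,0,0],[0,0,0,0.06,0,0,0],[0,0,0,0.04,0,0,0],[0,0,0,0,0,0,0]])

```text
clock: 5.45
ee_pos: [0.5649, 0.0137, 0.03]
orientation: [3.061, -0.705, 0.0]
wrist_force: [-0.2, 0.5, 0.0]
gripper_width: 0.0006
finger_force: 0.0
```

Emit:
jog_arm(rows=[[0,0,0,0.02,0,0,0],[0,0,0,0.02,0,0,0],[0,0,0,0.02,0,0,0],[0,0,0,0,0,0,0]])

```text
clock: 5.95
ee_pos: [0.565, 0.0137, 0.0261]
orientation: [3.061, -0.705, 0.0]
wrist_force: [-1.0, -0.2, 5.0]
gripper_width: 0.0008
finger_force: 2.8
```

Emit:
jog_arm(rows=[[0,0,0,0.01,0,0,0],[0,0,0,0,0,0,0]])

```text
clock: 6.2
ee_pos: [0.565, 0.0138, 0.0259]
orientation: [3.061, -0.705, 0.0]
wrist_force: [-3.5, 1.1, 12.5]
gripper_width: 0.0003
finger_force: 6.0
```

Emit:
jog_arm(rows=[[0,0,0,0.01,0,0,0],[0,0,0,0,0,0,0]])

```text
clock: 6.45
ee_pos: [0.565, 0.0138, 0.0258]
orientation: [3.061, -0.705, 0.0]
wrist_force: [-6.7, 0.3, 18.5]
gripper_width: 0.0005
finger_force: 9.2
```

The force climbs steeply at z ≈ 26 mm, so the leaf is at its stop. Next I'll lift straight up and back off sideways so the cameras can see.

Emit:
jog_arm(rows=[[0,0,0,-0.05,0,0,0],[0,0,0,-0.15,0,0,0],[0,0,0,-0.4,0,0,0],[0,0,0,-0.7,0,0,0],[0,0,0,-0.7,0,0,0],[0,0,0,-0.7,0,0,0],[0,0,0.7,0,0,0,0],[0,0,0.7,0,0,0,0],[0,0,0.7,0,0,0,0],[0,0,0.7,0,0,0,0],[0,0,0.7,0,0,0,0],[0,0,0,0,0,0,0]])

```text
clock: 7.95
ee_pos: [0.4476, -0.2265, 0.2271]
orientation: [3.057, -0.717, -0.0]
wrist_force: [0.1, 0.9, 0.1]
gripper_width: 0.0003
finger_force: 0.0
```

Run:
```python
from g import *
togo([.5659,.0137,.026])
s=ctrl.snapshot("side");t=ctrl.snapshot("top")
cv2.imwrite("pics/c3.png",np.hstack([cv2.resize(i,(400,600),interpolation=cv2.INTER_CUBIC) for i in (s[180:360,200:350][:, :],t[160:310,200:330])]))
h=cv2.cvtColor(t,cv2.COLOR_BGR2HSV)
Hf=C+fx*.096-fy*.0419+[0,0,.0245]
print("flat tip expected",proj("top",Hf-fx*.041),proj("side",Hf-fx*.041))
# changes elsewhere
for n,i in(("top",t),("side",s)):
    d=cv2.absdiff(i,cv2.imread(f"pics/{n}0.png")).max(2);cv2.imwrite(f"pics/d_{n}.png",d)
```

```text
t 7.95 p [ 0.4476 -0.2265  0.2271] F [0.0859 0.8934 0.0921] w 0.0003175733356071567 shift [-0.011  -3.5748  2.6744] turn [ 0.0012 -0.0001 -0.0038] q [ 0.4221  0.3006 -0.0535  1.9344  0.0225  0.9071 -1.6743]
flat tip expected [277.0638 243.1712] [296.3156 262.143 ]
```

View pics/c3.png

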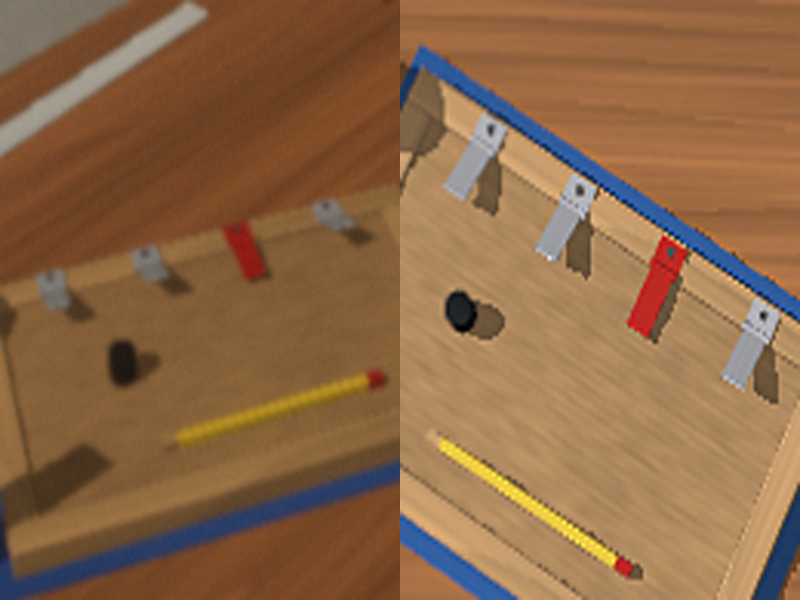

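The red leaf now lies flat: its tip is at about (296,263) in the side view, against (296,262) expected. The grey tabs, cap and pencil look as before, and the hand is clear.

```bash
python3 -c "
from cell import ctrl
print(ctrl.finish_job())"
```

```text
the job is handed in; nothing more can be done
None
```

I pressed the red tab down flat against its stop, drew the hand clear and handed in the job at about 8 s; the three grey tabs, the cap and the pencil looked unchanged in the last pictures, and the arm went nowhere near the jar or the ruler.

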